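# Wedge a rocking drawer case steady

## Task

The small drawer case rocks because its near-right foot is short. Press down on the case's top over that foot until you feel it rock, then with the fingertips push the wooden wedge, thin edge first, under the short foot until it is snug, and press down firmly on the same corner again to show that the case no longer rocks. Pick nothing up, do not jack the case crooked or shove it away, leave the other things alone, and finish clear of everything.

Things in the scene. Friction and masses are not known exactly. Their poses are not given: they have to be found in the camera images.
- case: Grey steel drawer case, 170 (x) x 200 (y) x 90 mm high, about 2.4 kg, loose. Four drawer fronts on its -x side, pulls stand out 9 mm. Origin: centre of the footprint, level with the feet's undersides; x to its back, y to its left, z up. Body 20 mm above the table, on round feet at (+-68, +-83) mm. At rest it stands level on three good feet; the one at (-68, -83), near right, hangs in the air.
- case_corner (a point): Point on the flat top of the case (90 mm above the table) straight above the short foot, 17 mm in from the front and right walls: press here. About 2 to 4 N rocks the case about its diagonal until the short foot meets the table (3 to 5 degrees); let go, it falls back level. Wedged snugly, it gives less than 2 mm under 9 N.
- foot_underside (a point): Lowest point of the short foot: a black rubber glide 22 mm across with a slightly domed underside, 5.5 to 9.5 mm above the table at rest (differs from start to start). Fixed to the case; it does not give.
- wedge: Plain wooden wedge, 110 x 46 mm, about 120 g, lying flat to the right of the case, thin edge roughly towards the short foot. Origin: centre of its underside; x towards the thin edge, z up. Its top slopes evenly from 18 mm high at the back (x = -55 mm) to 2 mm at the thin edge (x = +55 mm). It slides at about 1 N and stays where it is left.
- wedge_back (a point): Middle of the wedge's flat upright back face (46 mm wide, 18 mm high), 9 mm above its underside: where to push.
- wedge_edge (a point): Middle of the wedge's thin edge. The slope meets the short foot when this edge is about 24 to 52 mm past the foot's centre; the push then stiffens sharply to over 5 N.
- wedge_ramp (a point): Middle of the wedge's sloping top, 10 mm above its underside; x points down the slope to the thin edge, z square to the slope.
- bobbin_1: Bystander: small bobbin, 21 mm across, 11 mm high, origin at its underside.
- needle_box: Bystander: flat box 38 x 58 x 12 mm, origin at its underside.
- snips_yellow: Bystander: thread snips lying flat, 32 x 106 x 15 mm, origin at the underside.
- thread_cone_rust: Bystander: cone of thread, 57 x 71 x 85 mm high, standing, origin at its underside.
- tape_measure: Bystander: tape measure, 36 x 75 x 55 mm high, near the front edge of the table, origin at its underside.

How it is judged:
By the outcome, as a careful person would: the job done as asked, in the order asked, and still so for the second after the job is handed in, with the robot touching nothing.
It also fails if it takes over 67 s, if anything falls off the work surface, if the arm or the gripper's body presses on something with over 40 N, if the wrist force passes 120 N, or if a joint passes its speed limit or range.

## Robot

A 6-joint arm with a two-finger parallel gripper is mounted at the origin on a cart in front of the work surface, level with it; the furniture and walls round the work are solid. World frame = base frame: x ahead of the robot, y to its left, z up, the work surface at z = 0. Lengths are in m, angles in rad, forces in N, time in s.
With the tool pointing down it reaches from about 0.35 to 0.775 m from the base axis. Payload 7.3 kg.
Tool frame: the origin (TCP) lies at the centre of the arm's flange, where the gripper is bolted on; the fingertips stand 178 mm ahead of it and the grasp point (between the pads) lies 159 mm ahead of it (tip_extent is the distance from the TCP to the fingertips, in m); z points along the fingers, y is the line along which they close (so a half turn about z gives the same grasp; the last joint's range is limited). The gripper opens to 92 mm and grips with 3 to 60 N. Pads are 19 mm wide; open, the fingers measure 130 mm over their backs; the gripper's body (75 mm by 190 mm) begins 47 mm behind the grasp point.
Start: joints at [-1.26, 0.342, 1.524, -0, 1.275, -0.146], TCP at [0.232, -0.471, 0.405] pointing down, gripper open.
Joint ranges: [-2.53, 2.53], [-0.77, 2.02], [0.04, 2.7], [-1, 4.14], [0.28, 2.66], [-3.11, 3.11]. Speed limits (rad/s): [2.57, 2.57, 3.14, 3.14, 3.14, 3.14].

## Interface

Orientations are given as [roll, pitch, yaw] about the fixed x, y, z axes, in that order (R = Rz(yaw) Ry(pitch) Rx(roll)).
In Python, from cell import * gives the robot as it stands.
- The arm moves only by the tool arm_command, never from a script. Its arguments are lists of equal length, an entry for each row: "xyz": the shift along the world's x, y, z in mm, a list of three; "spin": the turn about the world's z in degrees. In form: {"xyz": [[tx, ty, tz], ...], "spin": [spin, ...]}. A call has 1 to 20 rows; each row shifts and turns the commanded pose from where the row before left it; what a row does not reach is not made up. A row lasts 1/10 s, in which the tool goes at most 50 mm and 8.59 degrees, less where a joint would pass 70% of its speed; a pose out of reach is approached as far as the arm can. A call with a gripper value outside its range is refused whole. "jaw" is the opening, from -1 (shut) to 1 (fully open), set as the call begins (left out, the last holds). The fingers move at their own pace and stop on an object; "squeeze" is the grip in N (left out, the last holds). Time passes only in rows, so rows that do not move let the fingers close. It gives the time, the measured TCP pose, the force, the opening and the grip force at its end, in the units of the state.
- observe(): the state, without advancing time (a new reading comes with each control period).
- read_camera(name): name is "scene" or "top" or "wrist"; returns a dict with "img" (480x640x3 uint8, red, green, blue), "depth" (480x640 float32, m along the optical axis (not along the pixel's ray), 0 where there is no reading), "fx", "fy", "cx", "cy" (pixels), "world_from_camera" (4x4, takes a point from camera to world coordinates). Camera axes: x right, y up, looking along -z (the intrinsics and any distortion apply to the point x, -y, -z); pixel columns grow to the right and rows downward; lengths in m; the calibration is good to about 2 mm. The wrist camera is an equidistant fisheye: a pixel r from the principal point sees the ray r / f radians off the axis. A picture is of the moment at which its call begins.
- hand_in(): hands the job in; it is judged then, once.
The state is a dict: "time": time; "qpos": joint angles; "qvel": joint speeds; "joint_efforts": joint torques, N m; "tool_pos": TCP position; "tool_rot": TCP orientation; "contact_force": force on the tool from outside, world axes, zero at the start; "torque": the same for the moment, N m; "opening": finger opening in m; "grip_force": force on a finger pad.
Only numpy, scipy, OpenCV 4.12 (cv2) and the standard library are available. Lean on these libraries where they do the work, as an engineer would, in place of code of your own. Each camera call takes 0.05 s, during which the arm holds its last target. There are 200 camera calls.

## Working session

There is one attempt and no reset: what is moved stays moved. The work goes in short steps, Python scripts to look and compute and a tool call to move; the robot and the scene stay as the last step left them, time stands still between calls to the robot, and variables do not carry over. Pictures are saved under pics/ and viewed, at most 10 in all, crops included, and the job is handed in when it is done.

Besides the shell and the picture viewer there is one more tool, called after "Emit:" as a command line: name --pt "numbers of a row" for each row, then --argument value for the rest. arm_command: Moves the arm, as the interface text tells. Its arguments: {"type":"object","properties":{"xyz":{"type":"array","items":{"type":"array","items":{"type":"number"}}},"spin":{"type":"array","items":{"type":"number"}},"jaw":{"type":"number"},"squeeze":{"type":"number"}},"required":["xyz","spin"]}

```bash
mkdir -p pics
python3 - <<'E'
from cell import *
import cv2,numpy as np
for n in("top","scene"):
    c=read_camera(n); cv2.imwrite(f"pics/{n}0.png",c["img"][:,:,::-1]); np.savez(f"{n}0.npz",**c)
    print(n,c["fx"],c["fy"],c["cx"],c["cy"],c["world_from_camera"].round(3).tolist())
s=observe();print(s)
E
```

```text
top 433.0553729805732 433.0553729805732 324.882022474395 240.8599695077358 [[-0.014, 0.983, -0.181, 0.288], [-1.0, -0.017, -0.014, -0.001], [-0.017, 0.181, 0.983, 1.193], [0.0, 0.0, 0.0, 1.0]]
scene 584.2307160828417 584.2307160828417 316.8945392910805 234.95107047921826 [[-0.594, 0.591, -0.546, -0.247], [-0.804, -0.445, 0.394, 0.519], [-0.01, 0.673, 0.74, 1.064], [0.0, 0.0, 0.0, 1.0]]
{'time': 0.1, 'qpos': array([-1.26002412e+00,  3.42634510e-01,  1.52491208e+00, -7.18685697e-06,
        1.27540066e+00, -1.45993864e-01]), 'qvel': array([-0.00120908, -0.00216821, -0.0015147 , -0.00152205, -0.00176599,
        0.00124793]), 'joint_efforts': array([ 2.50040925e-03, -4.32005954e+01, -2.44694549e+01,  7.19690393e-02,
        5.25773282e-02, -2.90260061e-05]), 'tool_pos': array([ 0.23153484, -0.47105169,  0.4041272 ]), 'tool_rot': array([-3.14025146e+00, -1.90262134e-04,  4.56768043e-01]), 'contact_force': array([0.97566341, 0.53900095, 0.81912943]), 'torque': array([-0.01655063, -0.02437248, -0.02952385]), 'grip_force': 0.0, 'opening': 0.09201076466256226}
```

View pics/top0.png

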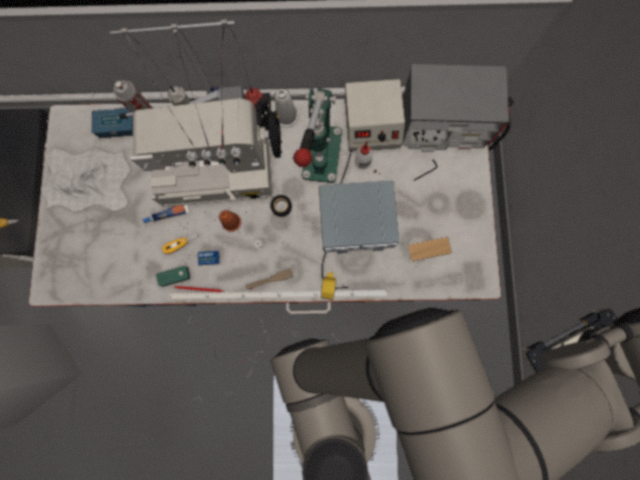

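View pics/scene0.png

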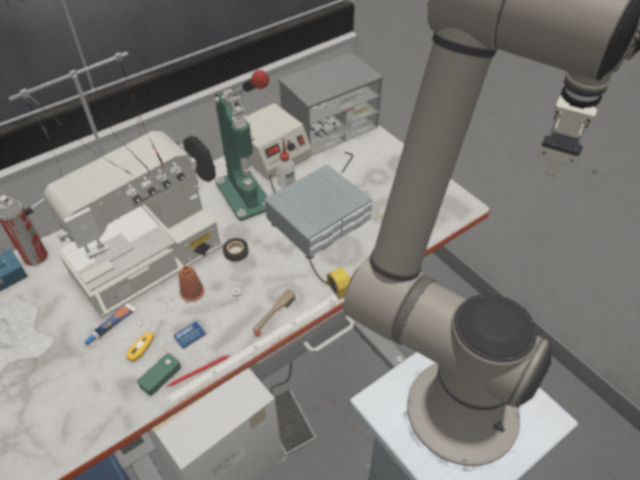

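The top view shows the case at about px (320–398, 182–250) and the wooden wedge at about (430, 248), lying to its right. In the scene view the arm hides the wedge. Next I'll measure both from the top view.

```bash
cat > h.py <<'E'
import cv2,numpy as np
def ray(c,uv,z):
    T=c["world_from_camera"];uv=np.atleast_2d(uv).astype(float)
    d=np.c_[(uv[:,0]-c["cx"])/c["fx"],-(uv[:,1]-c["cy"])/c["fy"],-np.ones(len(uv))]@T[:3,:3].T
    return T[:3,3]+d*((z-T[2,3])/d[:,2])[:,None]
def cloud(c):
    v,u=np.mgrid[:480,:640];D=c["depth"]
    p=np.stack([(u-c["cx"])/c["fx"]*D,-(v-c["cy"])/c["fy"]*D,-D],-1)
    T=c["world_from_camera"];return p@T[:3,:3].T+T[:3,3]
E
python3 - <<'E'
from h import *
c=np.load("top0.npz");img=c["img"];P=cloud(c)
hsv=cv2.cvtColor(img,cv2.COLOR_RGB2HSV)
# wedge
m=((hsv[...,0]>8)&(hsv[...,0]<25)&(hsv[...,1]>70)).astype(np.uint8);m[:,:405]=0;m[:230]=0;m[265:]=0;m[:,455:]=0
k=max(cv2.findContours(m,0,1)[0],key=cv2.contourArea)
r=cv2.minAreaRect(k);b=cv2.boxPoints(r);print("wedge px",r,b.tolist());print(ray(c,b,.008).round(4).tolist())
mm=m>0; q=P[mm];print("wedge z by y:",[(round(y,3),q[abs(q[:,1]-y)<.006][:,2].mean().round(4)) for y in np.arange(-.31,-.18,.012)])
# case top by depth
m=((abs(P[...,2]-.09)<.012)&(P[...,0]>.4)&(P[...,1]<.03)&(P[...,1]>-.22)).astype(np.uint8)
m[:178]=0;m[255:]=0
m=cv2.morphologyEx(m,cv2.MORPH_OPEN,np.ones((5,5)))
k=max(cv2.findContours(m,0,1)[0],key=cv2.contourArea)
r=cv2.minAreaRect(k);b=cv2.boxPoints(r);print("case",r,b.tolist());print(ray(c,b,.09).round(4).tolist(), np.median(P[m>0][:,2]))
t=img[150:300,300:480,::-1];cv2.imwrite("pics/crop0.png",cv2.resize(t,None,fx=4,fy=4,interpolation=2))
E
```

```text
wedge px ((429.2947998046875, 248.50802612304688), (16.78249740600586, 40.75749588012695), 78.31063079833984) [[407.6385803222656, 244.41964721679688], [447.5508117675781, 236.16195678710938], [450.9510192871094, 252.59640502929688], [411.0387878417969, 260.8540954589844]]
[[0.4929, -0.2128, 0.008], [0.5143, -0.3243, 0.008], [0.4681, -0.3306, 0.008], [0.4469, -0.2199, 0.008]]
wedge z by y: [(np.float64(-0.31), np.float64(0.0161)), (np.float64(-0.298), np.float64(0.0135)), (np.float64(-0.286), np.float64(0.0123)), (np.float64(-0.274), np.float64(0.0105)), (np.float64(-0.262), np.float64(0.0082)), (np.float64(-0.25), np.float64(0.0064)), (np.float64(-0.238), np.float64(0.005)), (np.float64(-0.226), np.float64(0.0034)), (np.float64(-0.214), np.float64(0.0023)), (np.float64(-0.202), np.float64(nan)), (np.float64(-0.19), np.float64(nan))]
case ((358.09124755859375, 214.30758666992188), (64.98158264160156, 76.88288116455078), 86.00909423828125) [[317.4817199707031, 184.57102966308594], [394.1781921386719, 179.2201385498047], [398.7007751464844, 244.0441436767578], [322.0043029785156, 249.39503479003906]]
[[0.644, 0.0325, 0.09], [0.6548, -0.1711, 0.09], [0.4801, -0.1752, 0.09], [0.4695, 0.0228, 0.09]] 0.08972477448832816<stdin>:8: RuntimeWarning: Mean of empty slice.
  ret = ret.dtype.type(ret / rcount)
```

View pics/crop0.png

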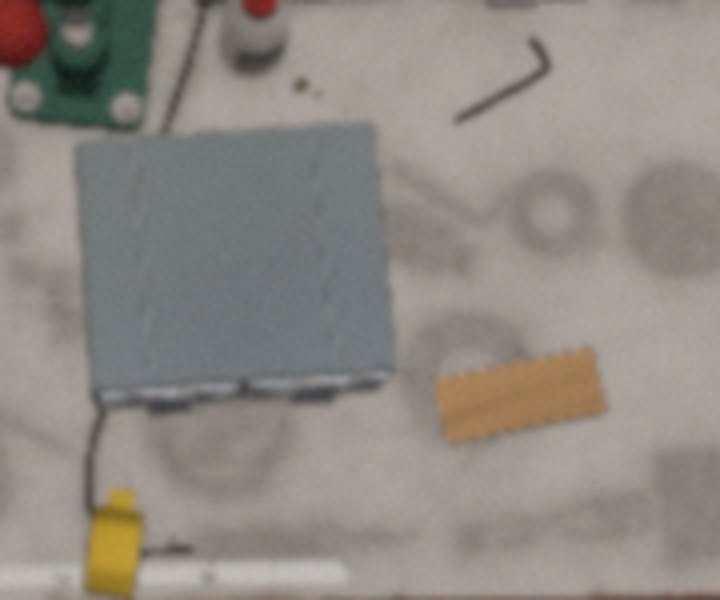

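The zoomed crop confirms the front-right top corner at about px (398, 243). The wedge's thin edge is on the left, at about px (410, 252). I estimate the short foot at (0.498, -0.159), the wedge centre at (0.481, -0.272) and its heading at about 101°, so its line passes roughly 39 mm short of the foot. I'll do the first press now with the fingers shut.

Emit:
arm_command --pt "22.2 26 0" --pt "22.2 26 0" --pt "22.2 26 -10" --pt "22.2 26 -10" --pt "22.2 26 -10" --pt "22.2 26 -10" --pt "22.2 26 -10" --pt "22.2 26 -10" --pt "22.2 26 -10" --pt "22.2 26 -10" --pt "22.2 26 -10" --pt "21.8 26 -15" --pt "0 0 0" --pt "0 0 0" --pt "0 0 0" --spin '[-1.27,-1.27,-1.27,-1.27,-1.27,-1.27,-1.27,-1.27,-1.27,-1.27,-1.27,-1.27,0,0,0]' --jaw -1

```text
time: 1.6
tool_pos: [0.4972, -0.1598, 0.3]
tool_rot: [3.141, 0.0, 0.19]
contact_force: [0.1, -0.5, -0.1]
opening: -0.0001
grip_force: 0.0
```

Run:
```python
from cell import *
import cv2
s=observe();print({k:s[k] for k in("time","tool_pos","tool_rot","contact_force","opening")})
for n in("wrist","top"):
    c=read_camera(n); cv2.imwrite(f"pics/{n}1.png",c["img"][:,:,::-1]);
```

```text
{'time': 1.6, 'tool_pos': array([ 0.49721214, -0.15984127,  0.29999726]), 'tool_rot': array([3.14115854e+00, 9.24077163e-05, 1.90491820e-01]), 'contact_force': array([ 0.07778765, -0.51654589, -0.08380595]), 'opening': -0.00013443815844967435}
```

View pics/wrist1.png

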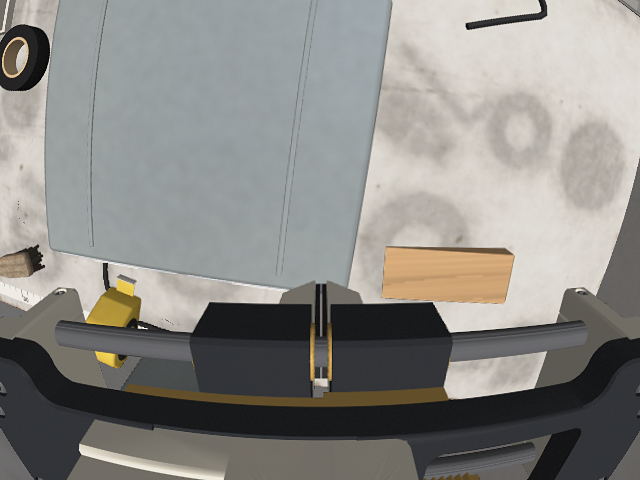

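The wrist view shows the closed fingertips at about px (320, 285), just inside the case's front-right corner at about (348, 290). The wedge is at about (450, 275). I'll descend to press.

Emit:
arm_command --pt "0 0 -10" --pt "0 0 -10" --pt "0 0 -5" --pt "0 0 -3" --pt "0 0 -1" --pt "0 0 -1" --pt "0 0 -1" --pt "0 0 -1" --pt "0 0 -1" --pt "0 0 -1" --pt "0 0 0" --spin '[0,0,0,0,0,0,0,0,0,0,0]'

```text
time: 2.8
tool_pos: [0.4976, -0.1593, 0.2659]
tool_rot: [3.141, -0.0, 0.191]
contact_force: [-1.9, -0.8, 1.9]
opening: 0.0003
grip_force: 1.5
```

Emit:
arm_command --pt "0 0 -1" --pt "0 0 -1" --pt "0 0 0" --spin '[0,0,0]'

```text
time: 3.1
tool_pos: [0.4976, -0.1592, 0.2636]
tool_rot: [3.142, -0.0, 0.191]
contact_force: [-0.8, -0.3, 2.4]
opening: 0.0006
grip_force: 1.2
```

Emit:
arm_command --pt "0 0 -1" --pt "0 0 -1" --pt "0 0 0" --spin '[0,0,0]'

```text
time: 3.4
tool_pos: [0.4976, -0.1591, 0.2615]
tool_rot: [-3.141, 0.0, 0.191]
contact_force: [0.2, -0.2, 2.1]
opening: 0.0003
grip_force: 1.0
```

Emit:
arm_command --pt "0 0 -0.8" --pt "0 0 -0.7" --pt "0 0 0" --spin '[0,0,0]'

```text
time: 3.7
tool_pos: [0.4975, -0.1592, 0.261]
tool_rot: [3.141, -0.0, 0.191]
contact_force: [-3.2, -0.8, 10.0]
opening: 0.0002
grip_force: 4.9
```

Emit:
arm_command --pt "0 0 -0.5" --pt "0 0 -0.5" --pt "0 0 0" --spin '[0,0,0]'

```text
time: 4.0
tool_pos: [0.4974, -0.1592, 0.2607]
tool_rot: [3.141, -0.0, 0.191]
contact_force: [-6.7, 0.4, 15.6]
opening: 0.0004
grip_force: 8.3
```

The case rocked about 7 mm at about 2 N and then met the table, where the force rose sharply. I'll release it and move to the near side of the wedge with the fingers spread along it.

Emit:
arm_command --pt "0 0 1" --pt "0 0 1" --pt "0 0 1" --pt "0 0 1" --pt "0 0 1" --pt "0 0 1.5" --pt "0 0 2" --pt "0 0 3" --pt "0 0 8" --pt "0 0 20" --pt "0 0 20.5" --spin '[0,0,0,0,0,0,0,0,0,0,0]'

```text
time: 5.1
tool_pos: [0.4974, -0.1591, 0.32]
tool_rot: [-3.141, 0.001, 0.191]
contact_force: [-0.2, -1.6, -0.3]
opening: 0.0004
grip_force: 0.0
```

Emit:
arm_command --pt "-10 -23 0" --pt "-10 -23 0" --pt "-10 -23 0" --pt "-10 -23 0" --pt "-10 -23 0" --pt "-10 -24 0" --pt "0 0 -30" --pt "0 0 -30" --pt "0 0 -30" --pt "0 0 -20" --pt "0 0 -10" --pt "0 0 0" --spin '[0,0,0,0,0,0,0,0,0,0,0,0]' --jaw 0.087

```text
time: 6.3
tool_pos: [0.4374, -0.2981, 0.1986]
tool_rot: [-3.14, 0.001, 0.191]
contact_force: [-1.0, -0.1, 0.5]
opening: 0.0503
grip_force: 0.0
```

Run:
```python
from cell import *
import cv2
c=read_camera("wrist"); cv2.imwrite("pics/wrist2.png",c["img"][:,:,::-1]); print(c["fx"],c["cx"],c["cy"],c["world_from_camera"].round(3).tolist())
```

```text
371.64829954431775 320.59007908043463 236.88388719804414 [[0.19, 0.935, 0.301, 0.519], [-0.982, 0.182, 0.055, -0.283], [-0.003, -0.306, 0.952, 0.18], [0.0, 0.0, 0.0, 1.0]]
```

View pics/wrist2.png

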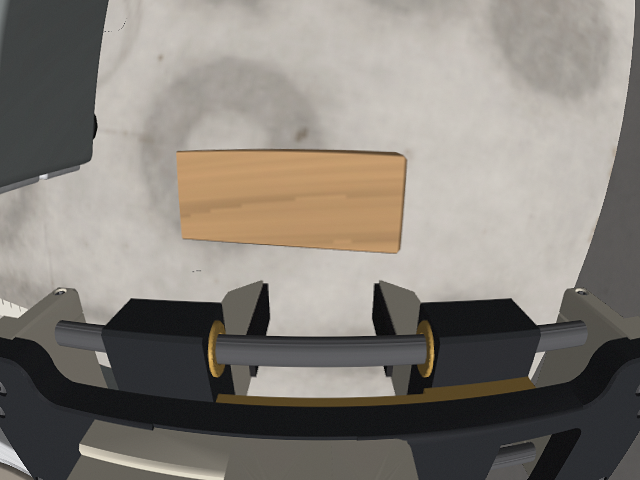

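The wrist view shows the fingers parallel to the wedge's near side: the tips are at about row 280 and the wedge's edge at about row 245, with the case edge on the left. I'll lower the tips and push the wedge in +x while turning it by -8°.

Emit:
arm_command --pt "0 0 -6" --pt "0 0 -6" --pt "0 0 -4" --pt "0 0 -2" --pt "0 0 0" --pt "4 0.7 0" --pt "4 0.7 0" --pt "4 0.7 0" --pt "2 0.5 0" --pt "2 0.5 0" --pt "2 0.5 0" --pt "2 0.5 0" --pt "2 0.5 0" --pt "2 0.5 0" --pt "2 0.5 0" --pt "2 0.2 0" --pt "2 0.2 0" --pt "2 0.2 0" --pt "2 0.2 0" --pt "0 0 0" --spin '[0,0,0,0,0,0,0,0,0,0,-0.8,-0.8,-0.8,-0.8,-0.8,-0.8,-0.8,-0.8,-0.8,-0.8]'

```text
time: 8.35
tool_pos: [0.4719, -0.2917, 0.1812]
tool_rot: [3.141, -0.0, 0.05]
contact_force: [-1.6, 0.4, 0.1]
opening: 0.0502
grip_force: 0.3
```

```bash
cat > w.py <<'E'
from cell import *
from h import *
def und(c,uv):  # fisheye px -> equivalent pinhole px
    K=np.array([[c["fx"],0,c["cx"]],[0,c["fy"],c["cy"]],[0,0,1.]])
    return cv2.fisheye.undistortPoints(np.float64(uv).reshape(-1,1,2),K,np.zeros(4),P=K).reshape(-1,2)
def wedge(name):
    c=read_camera("wrist");img=c["img"];cv2.imwrite(f"pics/{name}.png",img[:,:,::-1])
    hsv=cv2.cvtColor(img,cv2.COLOR_RGB2HSV)
    m=((hsv[...,0]>8)&(hsv[...,0]<22)&(hsv[...,1]>70)&(hsv[...,2]>110)).astype(np.uint8)
    m=cv2.morphologyEx(m,cv2.MORPH_OPEN,np.ones((7,7)))
    k=max(cv2.findContours(m,0,1)[0],key=cv2.contourArea)
    p=ray(c,und(c,k.reshape(-1,2)),.008);
    r=cv2.minAreaRect((p[:,:2]*1e3).astype(np.float32))
    print("wedge rect mm",r,cv2.boxPoints(r).round(1).tolist());return c
E
python3 -c "
from w import *
wedge('wrist3');s=observe();print(s['tool_pos'],s['tool_rot'],s['contact_force'])"
```

```text
wedge rect mm ((503.279052734375, -273.24090576171875), (48.66490173339844, 110.74961853027344), 1.8526102304458618) [[477.20001220703125, -218.6999969482422], [480.70001220703125, -329.3999938964844], [529.4000244140625, -327.79998779296875], [525.7999877929688, -217.10000610351562]]
[ 0.4717559  -0.29175596  0.18121934] [ 3.14134214e+00 -2.54210604e-04  4.94694048e-02] [-0.66526127 -0.22501994  0.29259281]
```

View pics/wrist3.png

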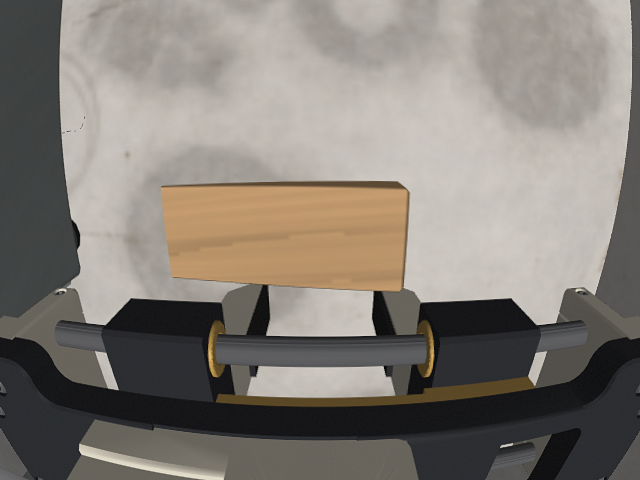

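The wrist view shows the wedge at px (162–408, 182–290), now squared up, and the black foot visible at about (76, 236). I'll check the foot position by casting a ray, then back off and move behind the wedge.

Emit:
arm_command --pt "-3 0 0" --pt "-6 0 0" --pt "-6 0 0" --pt "0 0 20" --pt "0 0 20" --pt "0 0 20" --pt "0 -15 0" --pt "5 -10 0" --pt "5 -6 0" --pt "5 -6 0" --pt "5 -6 0" --pt "5 -6 0" --pt "5 -6 0" --pt "5 -6 0" --pt "5 0 0" --pt "5 0 0" --pt "5 0 0" --pt "0 0 0" --pt "0 0 0" --spin '[0,0,0,0,0,0,7.5,7.5,7.5,7.5,7.5,7.5,7.5,7.5,7.5,7.5,7.5,7.5,0]' --jaw 0.087

```text
time: 10.3
tool_pos: [0.5062, -0.3528, 0.2411]
tool_rot: [-3.141, -0.0, 1.623]
contact_force: [0.6, -1.1, -0.0]
opening: 0.0499
grip_force: 0.0
```

Run:
```python
from w import *
c=wedge('wrist4');s=observe();print(s['tool_pos'],s['tool_rot'],s['contact_force'])
print(c["world_from_camera"].round(3).tolist())
t=read_camera("top");img=t["img"]
hsv=cv2.cvtColor(img,cv2.COLOR_RGB2HSV)
m=((hsv[...,0]>85)&(hsv[...,0]<110)&(hsv[...,1]>15)&(hsv[...,2]>80)).astype(np.uint8);m[:170]=0;m[260:]=0;m[:,:300]=0;m[:,420:]=0
m=cv2.morphologyEx(m,cv2.MORPH_OPEN,np.ones((5,5)));k=max(cv2.findContours(m,0,1)[0],key=cv2.contourArea)
r=cv2.minAreaRect(k);print(r,ray(t,cv2.boxPoints(r),.09).round(4).tolist())
```

```text
wedge rect mm ((505.73974609375, -272.5888366699219), (47.474853515625, 111.31613159179688), 2.9909768104553223) [[479.1000061035156, -218.1999969482422], [484.8999938964844, -329.3999938964844], [532.2999877929688, -326.8999938964844], [526.5, -215.8000030517578]]
[ 0.50614179 -0.35279506  0.24111651] [-3.14136788e+00 -2.73506383e-04  1.61896462e+00] [0.34205734 0.59111356 0.68670577]
[[0.999, -0.051, -0.015, 0.502], [0.053, 0.952, 0.302, -0.27], [-0.001, -0.302, 0.953, 0.222], [0.0, 0.0, 0.0, 1.0]]
((331.0, 238.5), (5.0, 6.0), 90.0) [[0.5044, 0.0068, 0.09], [0.5042, -0.0088, 0.09], [0.491, -0.0086, 0.09], [0.4912, 0.007, 0.09]]
```

View pics/wrist4.png

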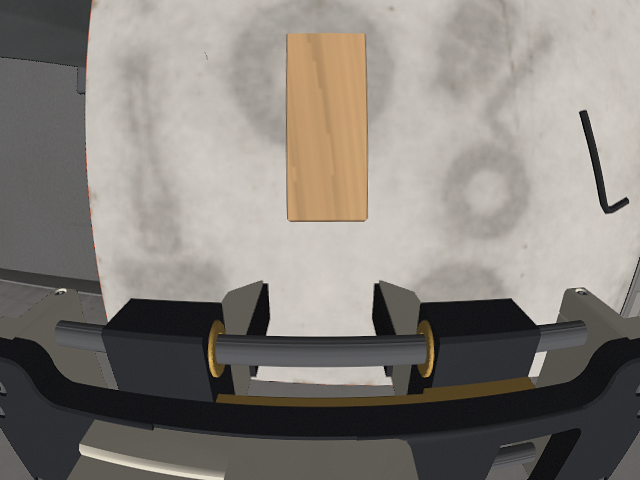

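The wrist view shows the wedge at px (287–367, 33–220), centred ahead of the fingers. I'll check the foot's lateral position from the picture where it was visible, and narrow the jaws.

Run:
```python
from h import *
from scipy.spatial.transform import Rotation as Ro
T=np.array([[0.19,0.935,0.301,0.519],[-0.982,0.182,0.055,-0.283],[-0.003,-0.306,0.952,0.18],[0,0,0,1]])
dz=Ro.from_euler("z",.0495-.191).as_matrix()
t0=np.array([.4374,-.2981,.1986]);t1=np.array([.4718,-.2918,.1812])
T1=np.eye(4);T1[:3,:3]=dz@T[:3,:3];T1[:3,3]=t1+dz@(T[:3,3]-t0)
f=371.648;c=dict(fx=f,fy=f,cx=320.59,cy=236.88,world_from_camera=T1)
K=np.array([[f,0,320.59],[0,f,236.88],[0,0,1.]])
im=cv2.imread("pics/wrist3.png");g=cv2.cvtColor(im,cv2.COLOR_BGR2GRAY)[215:265,66:90]
print([(215+i,(np.where(r<28)[0]+66).tolist()[:1],(np.where(r<28)[0]+66).tolist()[-1:]) for i,r in enumerate(g) if i%3==0])
u=lambda p:cv2.fisheye.undistortPoints(np.float64(p).reshape(-1,1,2),K,np.zeros(4),P=K).reshape(-1,2)
print(ray(c,u([[76,222],[79,236],[77,250]]),.012).round(4).tolist(), ray(c,u([[78,280],[60,60]]),.02).round(4).tolist())
```

```text
[(215, [], []), (218, [], []), (221, [72], [72]), (224, [72], [75]), (227, [73], [76]), (230, [75], [77]), (233, [76], [78]), (236, [77], [79]), (239, [77], [79]), (242, [77], [78]), (245, [77], [78]), (248, [], []), (251, [], []), (254, [], []), (257, [], []), (260, [], []), (263, [], [])]
[[0.508, -0.1692, 0.012], [0.5007, -0.1699, 0.012], [0.4931, -0.1671, 0.012]] [[0.4803, -0.1706, 0.02], [0.5862, -0.1693, 0.02]]
```

Emit:
arm_command --pt "0 0 -15" --pt "0 0 -15" --pt "0 0 -13" --pt "0 0 -10" --pt "0 0 -4" --pt "0 0 0" --pt "0 0 0" --spin '[0,0,0,0,0,0,0]' --jaw -0.78

```text
time: 11.1
tool_pos: [0.5067, -0.3529, 0.1846]
tool_rot: [3.141, 0.001, 1.622]
contact_force: [-0.2, 0.2, 0.2]
opening: 0.0102
grip_force: 0.0
```

The foot's ray gives a centre near (0.499, -0.1585), and the wedge's line passes through it. I'll push along the heading.

Emit:
arm_command --pt "0 4 0" --pt "0 4 0" --pt "-0.2 4 0" --pt "-0.2 4 0" --pt "-0.2 4 0" --pt "-0.2 4 0" --pt "-0.2 4 0" --pt "-0.2 4 0" --pt "-0.2 4 0" --pt "-0.2 4 0" --pt "-0.2 4 0" --pt "-0.2 4 0" --pt "-0.2 4 0" --pt "-0.2 4 0" --pt "-0.2 4 0" --pt "-0.2 4 0" --pt "-0.2 4 0" --pt "-0.2 4 0" --pt "-0.2 4 0" --pt "0 0 0" --spin '[0,0,0,0,0,0,0,0,0,0,0,0,0,0,0,0,0,0,0,0]'

```text
time: 13.1
tool_pos: [0.5031, -0.2761, 0.1841]
tool_rot: [-3.141, -0.001, 1.622]
contact_force: [0.0, -0.4, 0.2]
opening: 0.01
grip_force: 0.0
```

```bash
python3 -c "
from w import *
wedge('wrist5')"
```

```text
wedge rect mm ((503.58929443359375, -218.2568817138672), (48.35438919067383, 101.07555389404297), 2.395059823989868) [[477.29998779296875, -168.8000030517578], [481.5, -269.79998779296875], [529.9000244140625, -267.70001220703125], [525.5999755859375, -166.8000030517578]]
```

View pics/wrist5.png

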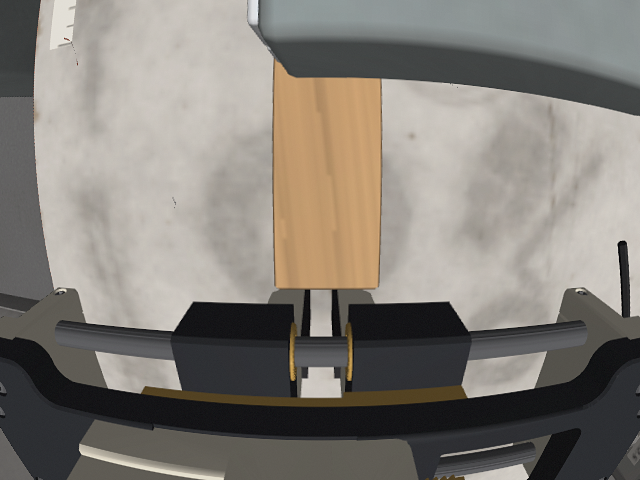

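The wrist view shows the wedge running straight under the case, its back at about px (327, 288) and the case's corner at about (285, 75). The thin edge is now under the foot. I'll continue slowly.

Emit:
arm_command --pt "-0.1 3 0" --pt "-0.1 3 0" --pt "-0.1 3 0" --pt "-0.1 3 0" --pt "-0.1 3 0" --pt "-0.1 3 0" --pt "-0.1 2 0" --pt "-0.1 2 0" --pt "-0.1 1 0" --pt "0 0 0" --spin '[0,0,0,0,0,0,0,0,0,0]'

```text
time: 14.15
tool_pos: [0.5023, -0.2536, 0.1843]
tool_rot: [3.142, -0.0, 1.622]
contact_force: [-0.5, 0.3, -0.5]
opening: 0.0104
grip_force: 0.0
```

Emit:
arm_command --pt "-0.1 1 0" --pt "-0.1 1 0" --pt "0 1 0" --pt "0 0 0" --spin '[0,0,0,0]'

```text
time: 14.55
tool_pos: [0.5021, -0.2507, 0.1843]
tool_rot: [3.142, -0.0, 1.622]
contact_force: [1.1, 0.0, 0.1]
opening: 0.0102
grip_force: 0.1
```

Emit:
arm_command --pt "-0.1 1 0" --pt "-0.1 1 0" --pt "0 0 0" --spin '[0,0,0]'

```text
time: 14.85
tool_pos: [0.5019, -0.2486, 0.1843]
tool_rot: [3.141, -0.0, 1.622]
contact_force: [-0.4, 0.9, -0.1]
opening: 0.0103
grip_force: 0.1
```

Emit:
arm_command --pt "-0.1 1 0" --pt "0 1 0" --pt "0 0 0" --spin '[0,0,0]'

```text
time: 15.15
tool_pos: [0.5018, -0.2466, 0.1843]
tool_rot: [3.142, -0.0, 1.622]
contact_force: [1.3, -0.7, 0.5]
opening: 0.0104
grip_force: 0.1
```

Emit:
arm_command --pt "0 1 0" --pt "0 0.5 0" --pt "0 0 0" --spin '[0,0,0]'

```text
time: 15.45
tool_pos: [0.5018, -0.2454, 0.1843]
tool_rot: [3.141, 0.0, 1.622]
contact_force: [0.5, -1.4, -0.5]
opening: 0.0102
grip_force: 1.1
```

Emit:
arm_command --pt "0 0.7 0" --pt "0 0.5 0" --pt "0 0 0" --spin '[0,0,0]'

```text
time: 15.75
tool_pos: [0.5018, -0.2443, 0.1843]
tool_rot: [3.141, 0.001, 1.622]
contact_force: [-0.1, -4.1, -0.0]
opening: 0.0104
grip_force: 2.1
```

Emit:
arm_command --pt "0 0.5 0" --pt "0 0.5 0" --pt "0 0 0" --spin '[0,0,0]'

```text
time: 16.05
tool_pos: [0.5019, -0.2434, 0.1843]
tool_rot: [3.141, 0.001, 1.622]
contact_force: [0.2, -6.0, -1.9]
opening: 0.0101
grip_force: 2.7
```

The push stiffened to 6 N over the last 2 mm, so the wedge is snug. I'll back off and press the same corner again.

Emit:
arm_command --pt "0 -2 0" --pt "0 -6 0" --pt "0 -12 0" --pt "0 0 40" --pt "0 0 40" --pt "0 0 40" --pt "0 20 6" --pt "-1 22 0" --pt "-1 22 0" --pt "-1 22 0" --pt "-1 19 0" --pt "0 0 -15" --pt "0 0 -10" --pt "0 0 -5" --pt "0 0 -4" --pt "0 0 0" --spin '[0,0,0,0,0,0,0,0,0,0,0,0,0,0,0,0]' --jaw -1

```text
time: 17.65
tool_pos: [0.4977, -0.1585, 0.2756]
tool_rot: [-3.141, -0.001, 1.621]
contact_force: [-0.6, 0.2, -0.2]
opening: 0.0003
grip_force: 0.0
```

Emit:
arm_command --pt "0 0 -2" --pt "0 0 -2" --pt "0 0 -1" --pt "0 0 -1" --pt "0 0 -1" --pt "0 0 0" --spin '[0,0,0,0,0,0]'

```text
time: 18.25
tool_pos: [0.4978, -0.158, 0.2692]
tool_rot: [3.142, -0.0, 1.622]
contact_force: [-0.5, -0.3, 0.0]
opening: 0.0004
grip_force: 0.0
```

Emit:
arm_command --pt "0 0 -0.6" --pt "0 0 -0.6" --pt "0 0 0" --spin '[0,0,0]'

```text
time: 18.55
tool_pos: [0.4978, -0.1581, 0.2682]
tool_rot: [3.141, 0.0, 1.622]
contact_force: [-1.4, -0.0, 1.9]
opening: 0.0001
grip_force: 0.8
```

Emit:
arm_command --pt "0 0 -0.5" --pt "0 0 -0.3" --pt "0 0 0" --spin '[0,0,0]'

```text
time: 18.85
tool_pos: [0.4978, -0.1581, 0.2681]
tool_rot: [3.141, 0.0, 1.622]
contact_force: [-2.7, 0.7, 7.8]
opening: 0.0002
grip_force: 4.1
```

Emit:
arm_command --pt "0 0 -0.3" --pt "0 0 -0.2" --pt "0 0 0" --spin '[0,0,0]'

```text
time: 19.15
tool_pos: [0.4977, -0.1581, 0.268]
tool_rot: [3.141, 0.001, 1.622]
contact_force: [-3.5, 0.9, 11.4]
opening: 0.0005
grip_force: 5.9
```

The case holds firm: it gives about 0.2 mm under 11 N. I'll hold briefly, release, retreat well clear and check.

Emit:
arm_command --pt "0 0 -0.2" --pt "0 0 0" --pt "0 0 0" --pt "0 0 0" --pt "0 0 0" --pt "0 0 1" --pt "0 0 2" --pt "0 0 5" --pt "0 0 20" --pt "0 0 30" --pt "0 0 30" --pt "-5 -30 10" --pt "-5 -40 10" --pt "-5 -40 0" --pt "-5 -40 0" --pt "-5 -30 0" --pt "0 0 0" --pt "0 0 0" --spin '[0,0,0,0,0,0,0,0,0,0,0,0,0,0,0,0,0,0]'

```text
time: 20.95
tool_pos: [0.4725, -0.3383, 0.3742]
tool_rot: [-3.141, -0.001, 1.621]
contact_force: [-0.3, 0.3, -0.6]
opening: 0.0004
grip_force: 0.0
```

Run:
```python
from w import *
c=wedge('wrist6')
t=read_camera("top");a=np.load("top0.npz");both=np.hstack([x["img"][150:300,300:480,::-1] for x in (a,t)])
cv2.imwrite("pics/top6.png",cv2.resize(both,None,fx=2.2,fy=2.2))
s=observe();print(s["tool_pos"],s["contact_force"])
```

```text
wedge rect mm ((502.714111328125, -197.93968200683594), (46.376800537109375, 65.91022491455078), 2.9407198429107666) [[477.8999938964844, -166.1999969482422], [481.20001220703125, -232.0], [527.5999755859375, -229.6999969482422], [524.2000122070312, -163.8000030517578]]
[ 0.47298062 -0.33711158  0.37448059] [ 0.29350625  0.56564136 -0.26123798]
```

View pics/wrist6.png

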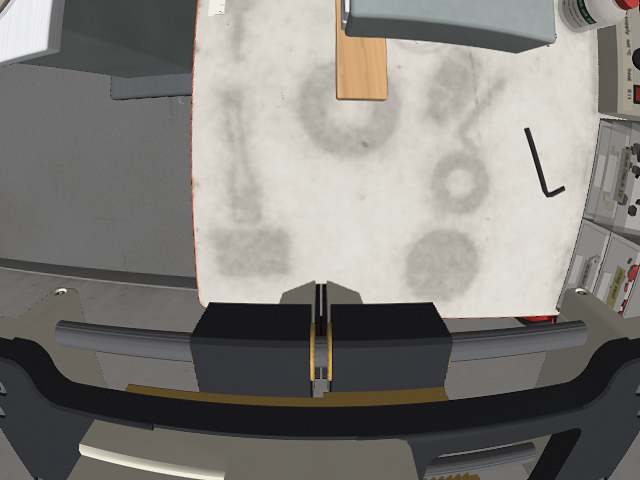

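View pics/top6.png

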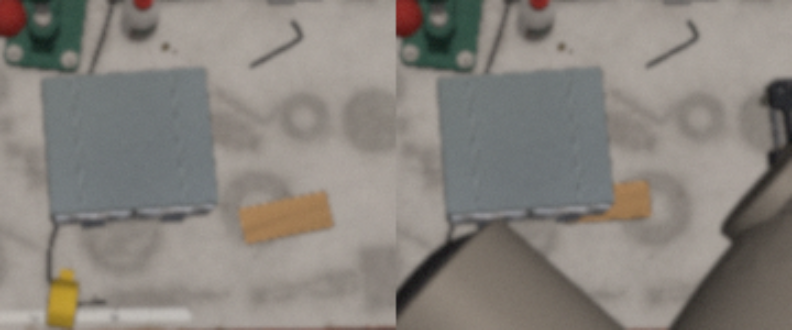

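The wedge is seated straight under the case: in the wrist view its back is at about px (362, 98), and the case at (345–553, 0–50) sits level. The before/after top views show that the case and the nearby things have not moved, and the arm is clear of everything.

```bash
python3 -c "
from cell import *
print(hand_in())"
```

```text
the job is handed in; nothing more can be done
None
```

The job is done and handed in: the case rocked about 7 mm at about 2 N before, the wedge is pushed in snug under the short foot, and the same corner now gives about 0.2 mm under 11 N, with the arm clear of everything.

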